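# Close the baking canisters with their own lids

## Task

Close the three clear canisters: put each wooden lid on the canister of its own size, knob up and fully seated with its plug down inside the mouth, and let go. Leave the canisters standing where they are, and leave the aluminium saucepan lid, the white bowl, the spatula and the whisk alone.

Things in the scene. Friction and masses are not known exactly. Their poses are not given: they have to be found in the camera images.
- lid_small_knob (a point): The small wooden lid, lying knob up: pale wooden disc 90 mm across, 8 mm thick; round upright knob at its centre, 24 mm across, 38 mm high; white plug beneath, 54 mm across, 10 mm deep, that goes inside the mouth. Point: on the knob's axis, 24 mm above the disc's top, 42 mm above the plug's underside; z up the knob. Fully seated, the point is 32 mm above the canister's rim.
- lid_medium_knob (a point): The medium wooden lid, lying knob up: pale wooden disc 110 mm across, 8 mm thick; round upright knob at its centre, 24 mm across, 38 mm high; white plug beneath, 74 mm across, 10 mm deep, that goes inside the mouth. Point: on the knob's axis, 24 mm above the disc's top, 42 mm above the plug's underside; z up the knob. Fully seated, the point is 32 mm above the canister's rim.
- lid_large_knob (a point): The large wooden lid, lying knob up: pale wooden disc 130 mm across, 8 mm thick; round upright knob at its centre, 24 mm across, 38 mm high; white plug beneath, 94 mm across, 10 mm deep, that goes inside the mouth. Point: on the knob's axis, 24 mm above the disc's top, 42 mm above the plug's underside; z up the knob. Fully seated, the point is 32 mm above the canister's rim.
- canister_small_rim (a point): The small canister: an open, loose, upright clear acrylic pot with a blue band round its rim, 80 mm outside diameter, 70 mm inside, 70 mm high, wall 5 mm. The point is the centre of the mouth at rim height (70 mm above the counter); z points up.
- canister_medium_rim (a point): The medium canister: an open, loose, upright clear acrylic pot with a blue band round its rim, 100 mm outside diameter, 90 mm inside, 70 mm high, wall 5 mm. The point is the centre of the mouth at rim height (70 mm above the counter); z points up.
- canister_large_rim (a point): The large canister: an open, loose, upright clear acrylic pot with a blue band round its rim, 120 mm outside diameter, 110 mm inside, 70 mm high, wall 5 mm. The point is the centre of the mouth at rim height (70 mm above the counter); z points up.
- lid_metal_knob (a point): A saucepan lid that belongs to none of these canisters and stays where it is: aluminium disc 110 mm across, 8 mm thick, with a black knob 24 mm across and 38 mm high and a white plug underneath 10 mm deep. The point lies on the knob's axis, 42 mm above the counter; z up.
- ramekin_mid (a point): A small white ceramic bowl, 84 mm across the rim and 45 mm high, which stays where it is and gets no lid. The point is on its axis, half-way up; z up.
- spatula: A red silicone spatula lying flat on the counter, about 275 mm long, 52 mm wide, 12 mm high; a bystander at the side. Origin near its middle on the underside; x points to the blade (reaching 145 mm that way, and 130 mm the other way).
- whisk: A flat wire whisk with a wooden handle 22 mm thick, lying on the counter, about 265 mm long, 56 mm wide; a bystander at the side. Origin near its middle on the underside; x points to the wires (reaching 145 mm that way, and 120 mm the other way).
Things that resemble listed ones, but are neither listed nor needed, are in the scene too. Leave any purple look-alike of the part that bears canister_small_rim alone. What is shaped like the part that bears canister_medium_rim but green is not meant.

How it is judged:
By the outcome, as a careful person would: the job done as asked, in the order asked, and still so for the second after the job is handed in, with the robot touching nothing.
It also fails if it takes over 83 s, if anything falls off the work surface, if the arm or the gripper's body presses on something with over 40 N, if the wrist force passes 120 N, or if a joint passes its speed limit or range.

## Robot

A 6-joint arm with a two-finger parallel gripper is mounted at the origin on the work surface. World frame = base frame: x ahead of the robot, y to its left, z up, the work surface at z = 0. Lengths are in m, angles in rad, forces in N, time in s.
With the tool pointing down it reaches from about 0.35 to 0.85 m from the base axis. Payload 8.1 kg.
Tool frame: the origin (TCP) lies at the very end of the fingers, on their centre line; the grasp point (between the pads) lies 19 mm behind it (robot.pinch_z is the z of the grasp point in the tool frame, in m); z points along the fingers, y is the direction in which the jaws open and shut (so a half turn about z gives the same grasp; the last joint's range is limited). The gripper opens to 93 mm and grips with 3 to 60 N. Pads are 15 mm wide; open, the fingers measure 128 mm over their backs; the gripper's body (75 mm by 188 mm) begins 65 mm behind the grasp point.
Start: joints at [-0.085, 0.13, 1.488, -0, 1.523, -0.085], TCP at [0.6, 0, 0.219] pointing down, gripper open.
Joint ranges: [-2.96, 2.96], [-0.89, 2.26], [0.02, 2.5], [-1.34, 4.48], [0, 2.73], [-2.66, 2.66]. Speed limits (rad/s): [2.39, 2.39, 2.79, 3.14, 3.14, 3.14].

## Interface

Orientations are given as a rotation vector (axis times angle).
In Python, from plant import robot gives the robot as it stands.
- The arm moves only by the tool drive_tool, never from a script. Its argument "steps" is a list of rows, each an object of numbers: "jaw": the opening, from 0 (shut) to 1 (fully open); "tx", "ty", "tz": the shift along the tool's x, y, z scaled (see below); "turn": the turn about the tool's z scaled (see below). A call has 1 to 12 rows; each row is the pose to reach, as a shift and turn from the pose commanded when the call began, along the tool's axes at that moment, turning the shorter way round; what a row does not reach only later rows make up. The controller multiplies each number of a shift by 0.3 m and each number of a turn by 180 degrees. A row lasts 1/10 s, in which the tool goes at most 50 mm and 8.59 degrees, less where a joint would pass 70% of its speed; a pose out of reach is approached as far as the arm can. A call with a number of a shift or a turn outside -1 to 1 is refused whole. A call with a gripper value outside its range is refused whole. The fingers move at their own pace and stop on an object; "force" is the grip in N (left out, the last holds). Time passes only in rows, so rows that repeat a pose let the fingers close. It gives the time, the measured TCP pose, the force and the opening at its end, in the units of the state.
- robot.read_state(): the state, without advancing time (a new reading comes with each control period).
- robot.read_camera(name): name is "scene" or "side" or "wrist"; returns (picture, depth): 420x560x3 uint8, blue, green, red; 420x560 float32, m along the optical axis (not along the pixel's ray), 0 where there is no reading.
- robot.get_calibration(name): a dict with "fx", "fy", "cx", "cy" (pixels), "eye" and "attitude" of the camera in the world. Camera axes: x right, y down, z forward; pixel columns grow to the right and rows downward; lengths in m; the calibration is good to about 2 mm. The wrist camera is an equidistant fisheye: a pixel r from the principal point sees the ray r / f radians off the axis. A picture is of the moment at which its call begins: read the wrist's pose just before it. get_calibration takes no time and is no camera call; for the wrist camera it gives the pose at the moment of the call.
- robot.close_job(): hands the job in, once; it reports no verdict.
The state is a dict: "t": time; "q": joint angles; "dq": joint speeds; "joint_torque": joint torques, N m; "tool_pos": TCP position; "orientation": TCP orientation; "force": force on the tool from outside, world axes, zero at the start; "wrist_torque": the same for the moment, N m; "opening": finger opening in m.
Only numpy, scipy, OpenCV 4.12 (cv2) and the standard library are available. Lean on these libraries where they do the work, as an engineer would, in place of code of your own. Each camera call takes 0.05 s, during which the arm holds its last target.

## Working session

There is one attempt and no reset: what is moved stays moved. The work goes in short steps, Python scripts to look and compute and a tool call to move; the robot and the scene stay as the last step left them, time stands still between calls to the robot, and variables do not carry over. Pictures are saved under pics/ and viewed, and the job is handed in when it is done.

Besides the shell and the picture viewer there is one more tool, called after ">>>" as name(argument=value, ...) on one line, values as JSON. drive_tool: Moves the arm, as the interface text tells. Its arguments: {"type":"object","properties":{"steps":{"type":"array"},"force":{"type":"number"}},"required":["steps"]}

```bash
mkdir -p pics; ls; python3 - <<'E'
from plant import robot
import cv2,numpy as np
np.set_printoptions(precision=4,suppress=True)
s=robot.read_state();print(s['t'],s['tool_pos'],s['orientation'],s['opening'])
for n in ['scene','side','wrist']:
    c=robot.get_calibration(n);print(n,c)
    p,d=robot.read_camera(n);cv2.imwrite(f'pics/{n}0.png',p);np.savez(f'{n}0.npz',p=p,d=d,**{k:c[k] for k in c})
E
```

```text
pics
0.0 [0.5994 0.0001 0.2176] [-2.2204 -2.2205  0.0019] 0.09282998857821928
scene {'fx': 492.76110150635986, 'fy': 492.76110150635986, 'cx': 283.90527873807093, 'cy': 209.6868826266033, 'eye': array([ 1.0326, -0.7755,  0.9698]), 'attitude': array([-2.2599, -0.6623,  0.2695])}
side {'fx': 441.39114103404563, 'fy': 441.39114103404563, 'cx': 277.0681202058674, 'cy': 205.96256623135488, 'eye': array([0.1815, 0.8674, 1.0949]), 'attitude': array([-0.5795,  2.7513, -1.0662])}
wrist {'fx': 325.19226210127806, 'fy': 325.19226210127806, 'cx': 279.31533746425833, 'cy': 206.3797026609858, 'eye': array([0.5984, 0.067 , 0.3831]), 'attitude': array([ 2.8964,  0.002 , -0.004 ])}
```

View pics/scene0.png

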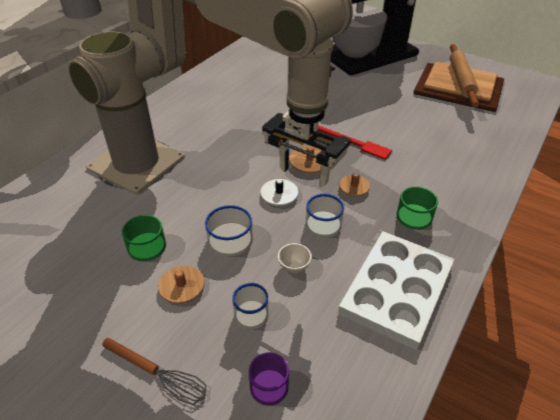

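View pics/side0.png

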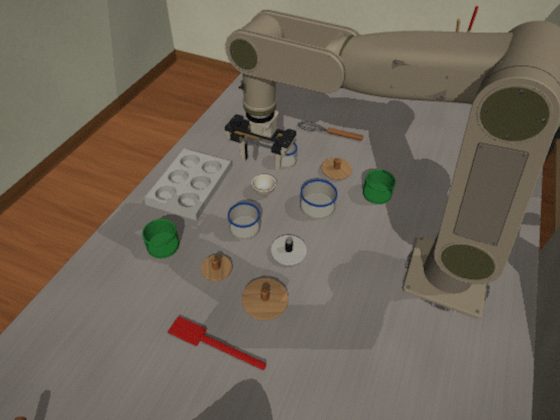

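View pics/wrist0.png

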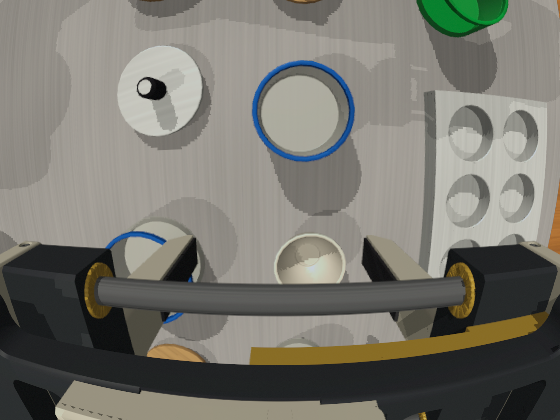

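The scene view shows three blue-rimmed canisters near (229,230), (324,214) and (251,304). The wooden lids are near (181,284), (308,160) and (354,185), and the metal lid is at (279,192). The green and purple pots are look-alikes. Next I'll measure positions.

```bash
cat > h.py <<'E'
import cv2,numpy as np
from scipy.optimize import least_squares
from scipy.spatial.transform import Rotation as R
np.set_printoptions(precision=4,suppress=True)
def cloud(f):
    z=np.load(f);p,d=z['p'],z['d'];h,w=d.shape
    u,v=np.meshgrid(np.arange(w),np.arange(h))
    x=(u-z['cx'])/z['fx'];y=(v-z['cy'])/z['fy']
    if 'wrist' in f:
        t=np.hypot(x,y);k=np.where(t>1e-9,np.tan(t)/np.maximum(t,1e-9),1);x=x*k;y=y*k
    M=R.from_rotvec(z['attitude']).as_matrix()
    ray=np.dstack([x,y,np.ones_like(x)])@M.T
    return p,d,z['eye']+ray*d[...,None],ray,z['eye']
def onplane(ray,eye,h): return eye+ray*((h-eye[2])/ray[...,2])[...,None]
def circ(P,r=None):
    c=P[:,:2].mean(0)
    if r is None:
        s=least_squares(lambda q:np.hypot(*(P[:,:2]-q[:2]).T)-q[2],[*c,.05],loss='soft_l1',f_scale=.002)
    else: s=least_squares(lambda q:np.hypot(*(P[:,:2]-q[:2]).T)-r,c,loss='soft_l1',f_scale=.002)
    return s.x
def comps(m,mn=40):
    n,l,st,c=cv2.connectedComponentsWithStats(m.astype(np.uint8))
    return [(l==i,st[i,4],c[i]) for i in range(1,n) if st[i,4]>=mn]
E
cat > m.py <<'E'
from h import *
import sys
for f in sys.argv[1:]:
    p,d,W,ray,eye=cloud(f)
    hsv=cv2.cvtColor(p,cv2.COLOR_BGR2HSV);H,S,V=cv2.split(hsv)
    print(f)
    ok=(d>0)
    blue=(H>100)&(H<128)&(S>120)&ok
    for m,a,c in comps(cv2.morphologyEx(blue.astype(np.uint8),cv2.MORPH_CLOSE,np.ones((5,5)))):
        P=onplane(ray,eye,.07)[m&blue]; 
        (cs,)=[max(cv2.findContours(m.astype(np.uint8),cv2.RETR_EXTERNAL,cv2.CHAIN_APPROX_NONE)[0],key=len)]
        Q=onplane(ray,eye,.07)[cs[:,0,1],cs[:,0,0]]
        zz=W[m&blue]; T=zz[zz[:,2]>np.percentile(zz[:,2],60)]
        print(' blue',a,c,'outer',circ(Q),'depthtop',circ(T),'zmax',np.percentile(zz[:,2],95))
    wood=(H<22)&(S>70)&ok&(W[...,2]>-.01)&(W[...,2]<.075)&(np.hypot(W[...,0],W[...,1])>.25)
    for m,a,c in comps(wood,80):
        Z=W[m];disc=Z[(Z[:,2]>.010)&(Z[:,2]<.024)];kn=Z[Z[:,2]>.032];top=Z[Z[:,2]>.0535]
        (cs,)=[max(cv2.findContours(m.astype(np.uint8),cv2.RETR_EXTERNAL,cv2.CHAIN_APPROX_NONE)[0],key=len)]
        Q=onplane(ray,eye,.018)[cs[:,0,1],cs[:,0,0]]
        print(' wood',a,c,'cont',circ(Q),'discmean',disc.mean(0) if len(disc) else 0,'top',len(top),top.mean(0) if len(top) else 0,'kn',circ(kn,.012) if len(kn)>8 else 0)
E
python3 m.py scene0.npz side0.npz wrist0.npz
```

```text
scene0.npz
 blue 172 [324.4302 206.4186] outer [0.6236 0.0836 0.0487] depthtop [0.6239 0.0816 0.0471] zmax 0.07449008409779434
 blue 220 [227.5364 222.0636] outer [ 0.4432 -0.1004  0.0584] depthtop [ 0.4441 -0.1019  0.0568] zmax 0.07460516780258374
 blue 190 [249.8263 297.3368] outer [ 0.6265 -0.2629  0.0384] depthtop [ 0.6269 -0.2639  0.037 ] zmax 0.07428666329041557
 wood 328 [191.5335  16.625 ] cont [-0.5641  0.9089  0.0852] discmean [-0.525   0.9001  0.0169] top 68 [-0.5262  0.8906  0.0635] kn [-0.5262  0.8881]
 wood 2616 [459.2599  85.8735] cont [0.6861 1.0074 0.1541] discmean [0.7164 0.9379 0.0198] top 223 [0.7376 0.9038 0.0675] kn [0.693 0.978]
 wood 570 [362.0123 144.3035] cont [ 0.4831 -0.1197  0.5871] discmean [0.5528 0.4624 0.0138] top 0 0 kn 0
 wood 103 [310.466  148.9417] cont [0.4313 0.3403 0.0219] discmean [0.4339 0.3397 0.0206] top 17 [0.4577 0.2917 0.0567] kn [0.4524 0.299 ]
 wood 503 [303.4115 162.4076] cont [0.4492 0.2702 0.0468] discmean [0.4493 0.2665 0.0203] top 0 0 kn 0
 wood 548 [354.073  185.1241] cont [0.6276 0.2607 0.0463] discmean [0.629  0.2537 0.0204] to
[... 1074 characters left out ...]
[0.4525 0.2919]
 wood 1229 [208.2514 340.3767] cont [  4.9319 174.7167 174.3047] discmean [0.5278 0.4624 0.0123] top 0 0 kn 0
wrist0.npz
 blue 1540 [304.2396 109.8468] outer [0.6205 0.083  0.0487] depthtop [0.6206 0.0831 0.047 ] zmax 0.07035345315074588
 blue 317 [135.7224 237.6625] outer [ 0.4433 -0.1027  0.0604] depthtop [0.4285 0.0825 0.1306] zmax 0.07037957383992877
 blue 88 [172.1023 317.5568] outer [ 0.5198 -0.2222  0.09  ] depthtop [0.3637 0.0068 0.1888] zmax 0.2028185436877463
 wood 91 [303.8681   1.0879] cont [0.6228 0.2857 0.0704] discmean [0.625  0.217  0.0154] top 0 0 kn 0
 wood 677 [174.2541 352.7607] cont [ 0.442  -0.2534  0.0278] discmean [ 0.4411 -0.2497  0.0166] top 0 0 kn 0
```

Measurements from the different views agree to about 2 mm. In metres:

| Size | Lid | Canister |
|---|---|---|
| Small | (.625, .260) | (.625, -.263) |
| Medium | (.439, -.290) | (.621, .083) |
| Large | (.452, .295) | (.442, -.100) |

The current orientation maps tool x to world y, tool y to world x, and tool z to world down. I'll start with the small lid.

>>> drive_tool(steps=[{"jaw": 1, "tx": 0.15, "ty": 0.02}, {"jaw": 1, "tx": 0.3, "ty": 0.04}, {"jaw": 1, "tx": 0.45, "ty": 0.06}, {"jaw": 1, "tx": 0.6, "ty": 0.085}, {"jaw": 1, "tx": 0.75, "ty": 0.085, "tz": 0.1}, {"jaw": 1, "tx": 0.867, "ty": 0.085, "tz": 0.2}, {"jaw": 1, "tx": 0.867, "ty": 0.085, "tz": 0.3}, {"jaw": 1, "tx": 0.867, "ty": 0.085, "tz": 0.4}, {"jaw": 1, "tx": 0.867, "ty": 0.085, "tz": 0.4}, {"jaw": 1, "tx": 0.867, "ty": 0.085, "tz": 0.4}], force=25)

```text
schema error: expected keys jaw, tx, ty, tz, turn
```

```bash
cat > snap.py <<'E'
from plant import robot
import cv2,numpy as np,sys
np.set_printoptions(precision=4,suppress=True)
k=sys.argv[1]
s=robot.read_state();print(s['t'],s['tool_pos'],s['orientation'],s['opening'],s['force'])
for n in sys.argv[2:]:
    c=robot.get_calibration(n)
    p,d=robot.read_camera(n);cv2.imwrite(f'pics/{n}{k}.png',p);np.savez(f'{n}{k}.npz',p=p,d=d,**{q:c[q] for q in c})
E
python3 snap.py 1 wrist scene; python3 m.py wrist1.npz scene1.npz
```

```text
0.15 [0.5996 0.0001 0.2178] [-2.2206 -2.2207  0.0015] 0.09299486753701361 [0.3061 0.2689 0.5583]
wrist1.npz
 blue 1538 [303.9324 109.7094] outer [0.6205 0.0831 0.0487] depthtop [0.6206 0.083  0.0471] zmax 0.0703067571355494
 blue 319 [136.0251 237.5486] outer [ 0.4432 -0.1024  0.0602] depthtop [0.4158 0.1006 0.1497] zmax 0.07053400148085397
 blue 86 [172.     317.4186] outer [ 0.501  -0.194   0.0566] depthtop [0.372  0.0019 0.1801] zmax 0.27484232896507615
 wood 95 [303.5579   1.1053] cont [0.6225 0.2883 0.0729] discmean [0.625  0.217  0.0154] top 0 0 kn 0
 wood 678 [174.2375 352.7507] cont [ 0.4421 -0.2535  0.0278] discmean [ 0.4413 -0.2496  0.0167] top 0 0 kn 0
scene1.npz
 blue 173 [324.3699 206.5087] outer [0.6237 0.0835 0.0486] depthtop [0.624  0.0813 0.0472] zmax 0.07478891524435345
 blue 219 [227.7991 221.8037] outer [ 0.4433 -0.1004  0.0584] depthtop [ 0.4439 -0.1018  0.0569] zmax 0.07510344093137959
 blue 191 [249.7277 297.3822] outer [ 0.6265 -0.263   0.0384] depthtop [ 0.6269 -0.264   0.037 ] zmax 0.07400966133830117
 wood 336 [191.619   16.6399] cont [-0.5607  0.9021  0.08
[... 292 characters left out ...]
 discmean [0.5564 0.4622 0.0139] top 0 0 kn 0
 wood 101 [310.7822 148.8911] cont [0.4328 0.3403 0.0223] discmean [0.4348 0.3403 0.0212] top 17 [0.457  0.2906 0.0571] kn [0.4526 0.2978]
 wood 507 [303.426  162.3254] cont [0.4494 0.2711 0.0472] discmean [0.4495 0.2666 0.0203] top 0 0 kn [0.4542 0.2957]
 wood 546 [353.9963 185.0824] cont [0.6273 0.2607 0.0462] discmean [0.6297 0.2533 0.0205] top 19 [0.6288 0.2555 0.0568] kn [0.6251 0.2624]
 wood 1409 [180.8112 284.2697] cont [ 0.4406 -0.2901  0.0555] discmean [ 0.4427 -0.2932  0.0198] top 33 [ 0.4429 -0.2932  0.0563] kn [ 0.438  -0.2887]
 wood 670 [130.0761 355.5657] cont [ 0.46   -0.1815  0.3191] discmean [ 0.4774 -0.4945  0.0198] top 0 0 kn 0
```

View pics/wrist1.png

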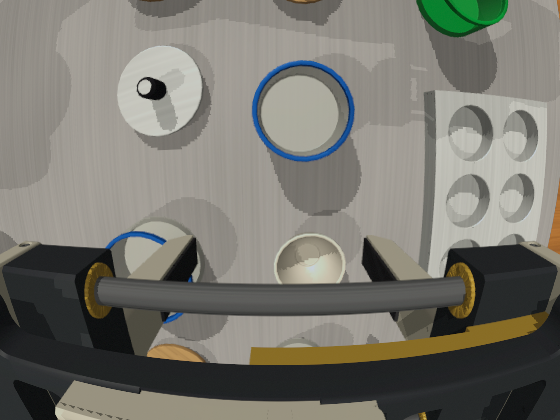

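The call was refused because every row needs all five keys, so the view is unchanged. I'll resend it.

>>> drive_tool(steps=[{"jaw": 1, "tx": 0.15, "ty": 0.02, "tz": 0, "turn": 0}, {"jaw": 1, "tx": 0.3, "ty": 0.04, "tz": 0, "turn": 0}, {"jaw": 1, "tx": 0.45, "ty": 0.06, "tz": 0, "turn": 0}, {"jaw": 1, "tx": 0.6, "ty": 0.085, "tz": 0, "turn": 0}, {"jaw": 1, "tx": 0.75, "ty": 0.085, "tz": 0.1, "turn": 0}, {"jaw": 1, "tx": 0.867, "ty": 0.085, "tz": 0.2, "turn": 0}, {"jaw": 1, "tx": 0.867, "ty": 0.085, "tz": 0.3, "turn": 0}, {"jaw": 1, "tx": 0.867, "ty": 0.085, "tz": 0.4, "turn": 0}, {"jaw": 1, "tx": 0.867, "ty": 0.085, "tz": 0.4, "turn": 0}, {"jaw": 1, "tx": 0.867, "ty": 0.085, "tz": 0.4, "turn": 0}], force=25)

```text
t: 1.25
tool_pos: [0.625, 0.2599, 0.0984]
orientation: [-2.221, -2.221, 0.002]
force: [0.8, 1.1, -0.2]
opening: 0.093
```

```bash
python3 snap.py 2 wrist scene; python3 m.py wrist2.npz scene2.npz | grep -v "top 0"
```

```text
1.25 [0.625  0.2599 0.0984] [-2.221  -2.2208  0.0024] 0.09295390311354539 [ 0.7989  1.0979 -0.2097]
wrist2.npz
 wood 13301 [ 91.0965 169.6061] cont [0.4539 0.296  0.0644] discmean [0.46   0.2974 0.0175] top 128 [0.4564 0.2959 0.0546] kn [0.4511 0.2954]
 wood 9600 [280.7177 209.1884] cont [0.6244 0.261  0.0441] discmean [0.6243 0.263  0.0173] top 195 [0.6244 0.2616 0.0546] kn [0.6246 0.2593]
scene2.npz
 blue 155 [323.5548 207.    ] outer [0.6236 0.0828 0.0481] depthtop [0.6242 0.0814 0.0471] zmax 0.07490819482700639
 blue 220 [227.8682 221.9   ] outer [ 0.4432 -0.1003  0.0584] depthtop [ 0.444  -0.1018  0.057 ] zmax 0.07449573450953428
 blue 174 [249.9253 297.8621] outer [ 0.6268 -0.2632  0.038 ] depthtop [ 0.6274 -0.2643  0.0371] zmax 0.07372143545670908
 wood 849 [196.8163  13.8327] cont [-0.8926  0.8567  0.409 ] discmean [-0.5252  0.9455  0.0171] top 174 [-0.5249  0.9058  0.0634] kn [-0.5245  0.9191]
 wood 2612 [459.3189  85.9024] cont [0.6788 1.0061 0.1511] discmean [0.7178 0.9388 0.0197] top 224 [0.7383 0.9017 0.0675] kn [0.6927 0.9774]
 wood 928 [309.4515 159.1315] cont [0.455  0.2963 0.0664] discmean [0.4575 0.289  0.0204] top 21 [0.4587 0.2899 0.057 ] kn [0.4537 0.2969]
 wood 545 [354.     185.1927] cont [0.6275 0.2603 0.0462] discmean [0.63   0.2531 0.0204] top 17 [0.6307 0.254  0.0567] kn [0.6258 0.2622]
 wood 1403 [180.7634 284.2438] cont [ 0.4406 -0.2901  0.0555] discmean [ 0.4425 -0.2934  0.0197] top 32 [ 0.443  -0.293   0.0564] kn [ 0.438  -0.2891]
```

View pics/wrist2.png

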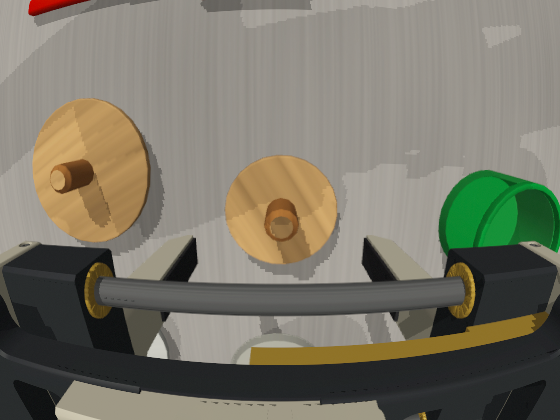

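The wrist view shows the small lid's knob at (282,218), centred between the fingers at (.6245, .2605). I'll descend, grip and lift.

>>> drive_tool(steps=[{"jaw": 1, "tx": 0.003, "ty": 0, "tz": 0.1, "turn": 0}, {"jaw": 1, "tx": 0.003, "ty": 0, "tz": 0.2, "turn": 0}, {"jaw": 1, "tx": 0.003, "ty": 0, "tz": 0.245, "turn": 0}, {"jaw": 1, "tx": 0.003, "ty": 0, "tz": 0.245, "turn": 0}, {"jaw": 0, "tx": 0.003, "ty": 0, "tz": 0.245, "turn": 0}, {"jaw": 0, "tx": 0.003, "ty": 0, "tz": 0.245, "turn": 0}, {"jaw": 0, "tx": 0.003, "ty": 0, "tz": 0.245, "turn": 0}, {"jaw": 0, "tx": 0.003, "ty": 0, "tz": 0.245, "turn": 0}, {"jaw": 0, "tx": 0.003, "ty": 0, "tz": 0.245, "turn": 0}, {"jaw": 0, "tx": 0.003, "ty": 0, "tz": 0.245, "turn": 0}, {"jaw": 0, "tx": 0.003, "ty": 0, "tz": 0.245, "turn": 0}, {"jaw": 0, "tx": 0.003, "ty": 0, "tz": 0.245, "turn": 0}], force=25)

```text
t: 2.55
tool_pos: [0.6255, 0.261, 0.0251]
orientation: [-2.221, -2.221, 0.0]
force: [-0.3, -0.3, -0.2]
opening: 0.0336
```

>>> drive_tool(steps=[{"jaw": 0, "tx": 0, "ty": 0, "tz": 0, "turn": 0}, {"jaw": 0, "tx": 0, "ty": 0, "tz": 0, "turn": 0}, {"jaw": 0, "tx": 0, "ty": 0, "tz": 0, "turn": 0}, {"jaw": 0, "tx": 0, "ty": 0, "tz": 0, "turn": 0}, {"jaw": 0, "tx": 0, "ty": 0, "tz": -0.05, "turn": 0}, {"jaw": 0, "tx": 0, "ty": 0, "tz": -0.15, "turn": 0}, {"jaw": 0, "tx": 0, "ty": 0, "tz": -0.25, "turn": 0}, {"jaw": 0, "tx": 0, "ty": 0, "tz": -0.35, "turn": 0}, {"jaw": 0, "tx": 0, "ty": 0, "tz": -0.45, "turn": 0}, {"jaw": 0, "tx": 0, "ty": 0, "tz": -0.5, "turn": 0}, {"jaw": 0, "tx": 0, "ty": 0, "tz": -0.5, "turn": 0}], force=25)

```text
t: 3.65
tool_pos: [0.6273, 0.2617, 0.1793]
orientation: [2.219, 2.22, 0.009]
force: [-0.2, 0.2, -1.3]
opening: 0.0238
```

```bash
python3 snap.py 3 wrist
```

```text
3.65 [0.6273 0.2617 0.1793] [2.2195 2.2195 0.0086] 0.023833563849567287 [-0.1521  0.2274 -1.3116]
```

View pics/wrist3.png

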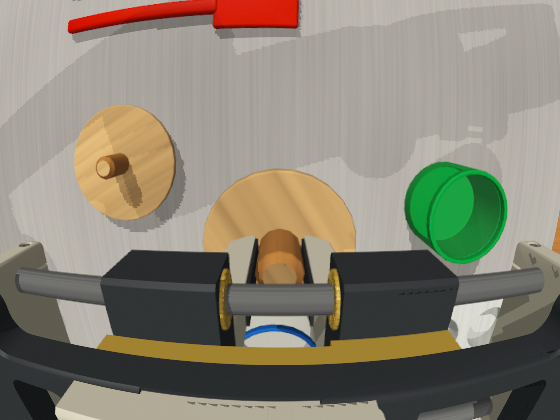

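The lid is held: the wrist view shows it level between the pads, near (280,210). I'll carry it to the small canister in two stages.

>>> drive_tool(steps=[{"jaw": 0, "tx": -0.05, "ty": 0, "tz": 0, "turn": 0}, {"jaw": 0, "tx": -0.15, "ty": 0, "tz": 0, "turn": 0}, {"jaw": 0, "tx": -0.25, "ty": 0, "tz": 0, "turn": 0}, {"jaw": 0, "tx": -0.35, "ty": 0, "tz": 0, "turn": 0}, {"jaw": 0, "tx": -0.45, "ty": 0, "tz": 0, "turn": 0}, {"jaw": 0, "tx": -0.55, "ty": 0, "tz": 0, "turn": 0}, {"jaw": 0, "tx": -0.65, "ty": 0, "tz": 0, "turn": 0}, {"jaw": 0, "tx": -0.75, "ty": 0, "tz": 0, "turn": 0}, {"jaw": 0, "tx": -0.85, "ty": 0, "tz": 0, "turn": 0}, {"jaw": 0, "tx": -0.95, "ty": 0, "tz": 0, "turn": 0}], force=25)

```text
t: 4.7
tool_pos: [0.6235, -0.0261, 0.1723]
orientation: [-2.22, -2.219, 0.005]
force: [0.4, -0.4, -0.6]
opening: 0.0235
```

>>> drive_tool(steps=[{"jaw": 0, "tx": -0.1, "ty": 0, "tz": 0, "turn": 0}, {"jaw": 0, "tx": -0.2, "ty": 0, "tz": 0, "turn": 0}, {"jaw": 0, "tx": -0.3, "ty": 0, "tz": 0, "turn": 0}, {"jaw": 0, "tx": -0.4, "ty": 0, "tz": 0, "turn": 0}, {"jaw": 0, "tx": -0.5, "ty": 0, "tz": 0, "turn": 0}, {"jaw": 0, "tx": -0.6, "ty": 0, "tz": 0, "turn": 0}, {"jaw": 0, "tx": -0.7, "ty": 0, "tz": 0, "turn": 0}, {"jaw": 0, "tx": -0.77, "ty": 0, "tz": 0, "turn": 0}, {"jaw": 0, "tx": -0.8, "ty": 0, "tz": 0, "turn": 0}, {"jaw": 0, "tx": -0.8, "ty": 0, "tz": 0, "turn": 0}, {"jaw": 0, "tx": -0.8, "ty": 0, "tz": 0, "turn": 0}], force=25)

```text
t: 5.8
tool_pos: [0.6254, -0.263, 0.1746]
orientation: [-2.22, -2.221, -0.0]
force: [0.3, 0.5, -0.4]
opening: 0.0237
```

```bash
python3 snap.py 4 wrist scene side; python3 m.py side4.npz scene4.npz | grep blue
```

```text
5.8 [ 0.6254 -0.263   0.1746] [-2.2202 -2.2209 -0.0002] 0.023685837614823776 [ 0.2756  0.4585 -0.3564]
 blue 70 [286.4571 147.4   ] outer [ 0.6233 -0.2623  0.0374] depthtop [ 0.6231 -0.2628  0.0368] zmax 0.07310781866105169
 blue 134 [318.7612 192.7313] outer [ 0.441  -0.1     0.0581] depthtop [ 0.4406 -0.1     0.0569] zmax 0.07384420823861992
 blue 121 [244.0496 214.3058] outer [0.6208 0.0836 0.0473] depthtop [0.6202 0.0832 0.0471] zmax 0.07351414218527648
 blue 167 [324.7784 206.3353] outer [0.6237 0.0835 0.0486] depthtop [0.6241 0.081  0.0471] zmax 0.07493784843522885
 blue 154 [249.987  301.3377] outer [ 0.6268 -0.2631  0.037 ] depthtop [ 0.6268 -0.2639  0.037 ] zmax 0.0739077111472676
```

View pics/scene4.png

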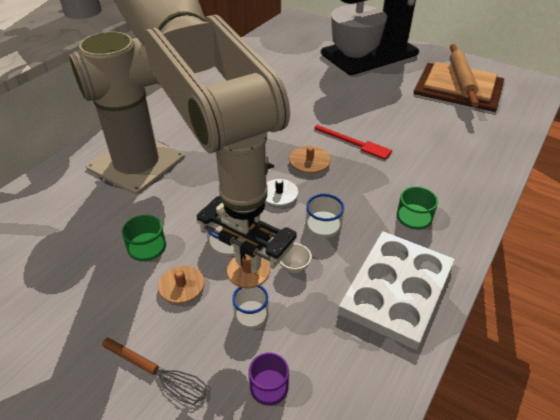

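View pics/side4.png

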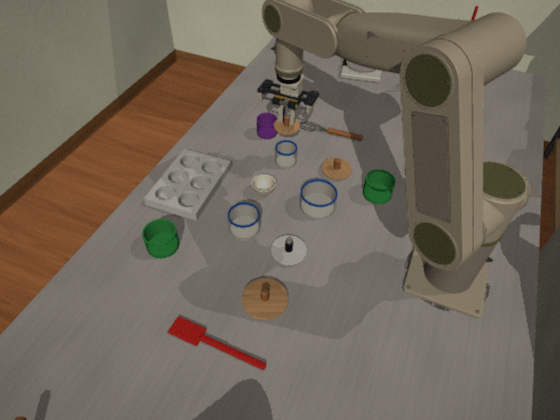

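The lid is level above the small canister, which both views place at (.625, -.263). I'll lower it by 89 mm.

>>> drive_tool(steps=[{"jaw": 0, "tx": 0, "ty": 0, "tz": 0.08, "turn": 0}, {"jaw": 0, "tx": 0, "ty": 0, "tz": 0.16, "turn": 0}, {"jaw": 0, "tx": 0, "ty": 0, "tz": 0.21, "turn": 0}, {"jaw": 0, "tx": 0, "ty": 0, "tz": 0.24, "turn": 0}, {"jaw": 0, "tx": 0, "ty": 0, "tz": 0.27, "turn": 0}, {"jaw": 0, "tx": 0, "ty": 0, "tz": 0.285, "turn": 0}, {"jaw": 0, "tx": 0, "ty": 0, "tz": 0.295, "turn": 0}, {"jaw": 0, "tx": 0, "ty": 0, "tz": 0.295, "turn": 0}, {"jaw": 0, "tx": 0, "ty": 0, "tz": 0.295, "turn": 0}], force=25)

```text
t: 6.85
tool_pos: [0.6259, -0.2642, 0.0873]
orientation: [2.221, 2.221, 0.0]
force: [-0.7, 0.9, -0.5]
opening: 0.0232
```

>>> drive_tool(steps=[{"jaw": 0, "tx": 0, "ty": 0, "tz": 0.006, "turn": 0}, {"jaw": 0, "tx": 0, "ty": 0, "tz": 0.006, "turn": 0}, {"jaw": 1, "tx": 0, "ty": 0, "tz": 0.006, "turn": 0}, {"jaw": 1, "tx": 0, "ty": 0, "tz": 0.006, "turn": 0}, {"jaw": 1, "tx": 0, "ty": 0, "tz": 0.006, "turn": 0}, {"jaw": 1, "tx": 0, "ty": 0, "tz": 0.006, "turn": 0}, {"jaw": 1, "tx": 0, "ty": 0, "tz": -0.1, "turn": 0}, {"jaw": 1, "tx": 0, "ty": 0, "tz": -0.2, "turn": 0}, {"jaw": 1, "tx": 0, "ty": 0, "tz": -0.3, "turn": 0}, {"jaw": 1, "tx": 0, "ty": -0.1, "tz": -0.3, "turn": 0}, {"jaw": 1, "tx": 0, "ty": -0.2, "tz": -0.3, "turn": 0}, {"jaw": 1, "tx": -0.04, "ty": -0.35, "tz": -0.3, "turn": 0}], force=25)

```text
t: 8.05
tool_pos: [0.5207, -0.275, 0.177]
orientation: [2.218, 2.223, 0.001]
force: [-0.3, -0.2, -0.1]
opening: 0.0924
```

```bash
python3 snap.py 5 scene side wrist; cat > w.py <<'E'
# lids anywhere: wood components (colour only), with knob/disc heights
from h import *
import sys
for f in sys.argv[1:]:
    p,d,W,ray,eye=cloud(f);H,S,V=cv2.split(cv2.cvtColor(p,cv2.COLOR_BGR2HSV))
    z=W[...,2]
    wood=(H<22)&(S>70)&(d>0)&(z>-.01)&(z<.135)&(np.abs(W[...,1])<.4)&(W[...,0]>.3)&(W[...,0]<.8)
    print(f)
    for m,a,c in comps(wood,80):
        Z=W[m];k=np.median(Z[:,2]);disc=Z[abs(Z[:,2]-k)<.006];t=np.percentile(Z[:,2],98)
        A=np.c_[disc[:,:2],np.ones(len(disc))];q=np.linalg.lstsq(A,disc[:,2],rcond=None)[0]
        cs=max(cv2.findContours(m.astype(np.uint8),cv2.RETR_EXTERNAL,cv2.CHAIN_APPROX_NONE)[0],key=len)
        Q=onplane(ray,eye,k)[cs[:,0,1],cs[:,0,0]]
        top=Z[Z[:,2]>t-.004]
        print(a,c,'discz %.4f topz %.4f'%(k,t),'cont',circ(Q),'top',top.mean(0),'slope deg',np.degrees(q[:2]))
E
python3 w.py scene5.npz side5.npz wrist5.npz;  python3 m.py side5.npz scene5.npz wrist5.npz| grep blue
```

```text
8.05 [ 0.5207 -0.275   0.177 ] [2.2182 2.2232 0.0013] 0.09236793221167724 [-0.3216 -0.2011 -0.1146]
scene5.npz
926 [309.5194 159.1102] discz 0.0210 topz 0.0534 cont [0.457  0.2931 0.066 ] top [0.4567 0.2905 0.0544] slope deg [0.278  0.1976]
1407 [180.8124 284.28  ] discz 0.0201 topz 0.0547 cont [ 0.442  -0.2911  0.0553] top [ 0.4443 -0.2931  0.0556] slope deg [-0.2487  0.2714]
1139 [249.4908 296.2283] discz 0.0803 topz 0.1166 cont [ 0.6277 -0.2654  0.0452] top [ 0.6288 -0.2673  0.1162] slope deg [0.0593 0.4649]
side5.npz
355 [286.0423 145.3014] discz 0.0801 topz 0.1143 cont [ 0.6232 -0.2624  0.0448] top [ 0.6222 -0.26    0.1156] slope deg [0.1444 0.2713]
536 [336.2799 168.181 ] discz 0.0200 topz 0.0529 cont [ 0.4372 -0.2875  0.0548] top [ 0.436  -0.2868  0.0544] slope deg [ 0.0122 -0.086 ]
1562 [264.4981 298.5525] discz 0.0191 topz 0.0501 cont [0.4523 0.2957 0.0644] top [0.4511 0.2965 0.0528] slope deg [-0.079  -0.0745]
wrist5.npz
7281 [402.8164 192.6925] discz 0.0773 topz 0.1133 cont [ 0.623  -0.264   0.0443] top [ 0.6208 -0.2627  0.1129] slope deg [ 0.0922 -0.0579]
7713 [209.6489 203.6403] discz 0.0174 topz 0.0528 cont [ 0.4384 -0.2897  0.0538] top [ 0.4394 -0.2886  0.0531] slope deg [-0.1053 -0.0327]
 blue 136 [318.7794 192.6103] outer [ 0.4411 -0.1001  0.0582] depthtop [ 0.4406 -0.1005  0.0573] zmax 0.07371973195807041
 blue 123 [244.2439 213.6179] outer [0.6208 0.0835 0.0474] depthtop [0.6202 0.083  0.0471] zmax 0.0740330600804433
 blue 170 [324.4765 206.3294] outer [0.6236 0.0834 0.0486] depthtop [0.624  0.0816 0.0472] zmax 0.07518233313482506
 blue 107 [240.5888 217.0748] outer [ 0.4431 -0.1013  0.0574] depthtop [ 0.4433 -0.1021  0.0575] zmax 0.073963696561307
 blue 1308 [194.3287  43.3708] outer [ 0.4414 -0.1026  0.0566] depthtop [ 0.4406 -0.1015  0.057 ] zmax 0.07055699074373725
```

View pics/scene5.png

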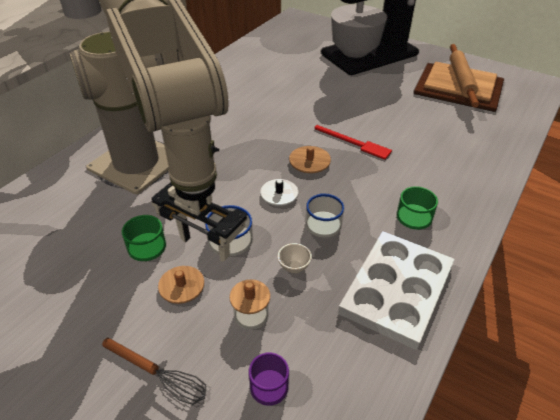

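View pics/wrist5.png

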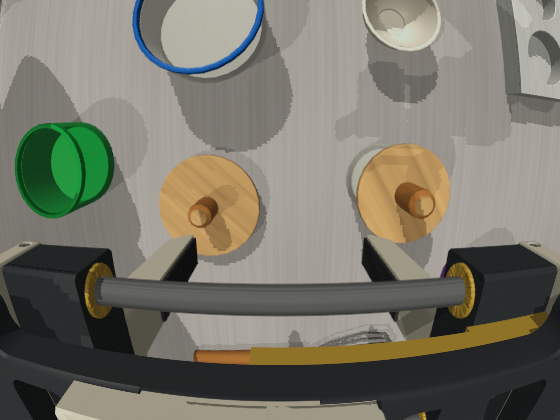

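The small lid is seated: the disc top is at 0.078, it is level, and it is centred. Next is the medium lid at (.439, -.2895). I'll approach with the jaws half open to stay clear of the green pot.

>>> drive_tool(steps=[{"jaw": 0.55, "tx": -0.01, "ty": -0.1, "tz": 0, "turn": 0}, {"jaw": 0.55, "tx": -0.03, "ty": -0.2, "tz": 0, "turn": 0}, {"jaw": 0.55, "tx": -0.048, "ty": -0.272, "tz": 0.05, "turn": 0}, {"jaw": 0.55, "tx": -0.048, "ty": -0.272, "tz": 0.15, "turn": 0}, {"jaw": 0.55, "tx": -0.048, "ty": -0.272, "tz": 0.25, "turn": 0}, {"jaw": 0.55, "tx": -0.048, "ty": -0.272, "tz": 0.3, "turn": 0}, {"jaw": 0.55, "tx": -0.048, "ty": -0.272, "tz": 0.3, "turn": 0}, {"jaw": 0.55, "tx": -0.048, "ty": -0.272, "tz": 0.3, "turn": 0}], force=25)

```text
t: 9.0
tool_pos: [0.4398, -0.2906, 0.0875]
orientation: [2.22, 2.222, 0.0]
force: [-0.2, 0.4, -0.1]
opening: 0.0511
```

```bash
python3 snap.py 6 wrist; python3 w.py wrist6.npz
```

```text
9.0 [ 0.4398 -0.2906  0.0875] [2.2204 2.2215 0.0002] 0.05107463991855559 [-0.2248  0.4069 -0.0855]
wrist6.npz
6567 [526.8211 197.0477] discz 0.0771 topz 0.1038 cont [ 0.6136 -0.262   0.0396] top [ 0.6137 -0.2651  0.104 ] slope deg [ 1.0643 -0.1852]
14708 [278.5002 210.9118] discz 0.0174 topz 0.0533 cont [ 0.4376 -0.2898  0.0535] top [ 0.4381 -0.2883  0.0567] slope deg [-0.0564 -0.0343]
```

View pics/wrist6.png

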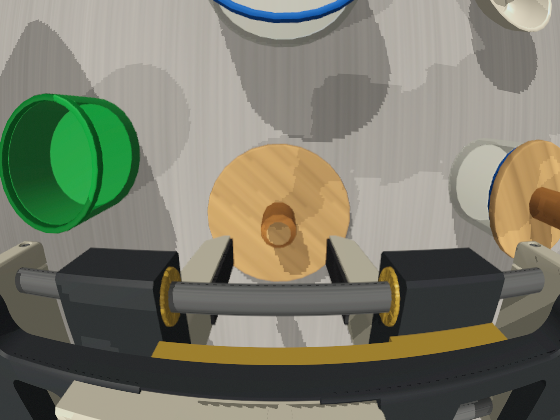

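The medium knob at (278,225) is between the fingers, and the green pot on the left is clear. I'll descend, grip and lift.

>>> drive_tool(steps=[{"jaw": 0.55, "tx": 0.003, "ty": -0.004, "tz": 0.1, "turn": 0}, {"jaw": 0.55, "tx": 0.003, "ty": -0.004, "tz": 0.18, "turn": 0}, {"jaw": 0.55, "tx": 0.003, "ty": -0.004, "tz": 0.205, "turn": 0}, {"jaw": 0.55, "tx": 0.003, "ty": -0.004, "tz": 0.205, "turn": 0}, {"jaw": 0, "tx": 0.003, "ty": -0.004, "tz": 0.205, "turn": 0}, {"jaw": 0, "tx": 0.003, "ty": -0.004, "tz": 0.205, "turn": 0}, {"jaw": 0, "tx": 0.003, "ty": -0.004, "tz": 0.205, "turn": 0}, {"jaw": 0, "tx": 0.003, "ty": -0.004, "tz": 0.205, "turn": 0}, {"jaw": 0, "tx": 0.003, "ty": -0.004, "tz": 0.205, "turn": 0}, {"jaw": 0, "tx": 0.003, "ty": -0.004, "tz": 0.205, "turn": 0}, {"jaw": 0, "tx": 0.003, "ty": -0.004, "tz": 0.205, "turn": 0}, {"jaw": 0, "tx": 0.003, "ty": -0.004, "tz": 0.205, "turn": 0}], force=25)

```text
t: 10.25
tool_pos: [0.4383, -0.2899, 0.0261]
orientation: [2.22, 2.22, 0.0]
force: [-1.3, 0.5, 5.2]
opening: 0.0236
```

>>> drive_tool(steps=[{"jaw": 0, "tx": 0, "ty": 0, "tz": 0, "turn": 0}, {"jaw": 0, "tx": 0, "ty": 0, "tz": 0, "turn": 0}, {"jaw": 0, "tx": 0, "ty": 0, "tz": -0.05, "turn": 0}, {"jaw": 0, "tx": 0, "ty": 0, "tz": -0.15, "turn": 0}, {"jaw": 0, "tx": 0, "ty": 0, "tz": -0.25, "turn": 0}, {"jaw": 0, "tx": 0, "ty": 0, "tz": -0.35, "turn": 0}, {"jaw": 0, "tx": 0, "ty": 0, "tz": -0.45, "turn": 0}, {"jaw": 0, "tx": 0, "ty": 0, "tz": -0.5, "turn": 0}, {"jaw": 0, "tx": 0, "ty": 0, "tz": -0.5, "turn": 0}, {"jaw": 0, "tx": 0, "ty": 0, "tz": -0.5, "turn": 0}], force=25)

```text
t: 11.25
tool_pos: [0.4374, -0.2892, 0.1743]
orientation: [-2.221, -2.221, 0.0]
force: [0.4, -0.2, -1.9]
opening: 0.0233
```

>>> drive_tool(steps=[{"jaw": 0, "tx": 0.05, "ty": 0.025, "tz": 0, "turn": 0}, {"jaw": 0, "tx": 0.14, "ty": 0.07, "tz": 0, "turn": 0}, {"jaw": 0, "tx": 0.23, "ty": 0.115, "tz": 0, "turn": 0}, {"jaw": 0, "tx": 0.32, "ty": 0.16, "tz": 0, "turn": 0}, {"jaw": 0, "tx": 0.41, "ty": 0.205, "tz": 0, "turn": 0}, {"jaw": 0, "tx": 0.5, "ty": 0.25, "tz": 0, "turn": 0}, {"jaw": 0, "tx": 0.6, "ty": 0.3, "tz": 0, "turn": 0}], force=25)

```text
t: 11.95
tool_pos: [0.5266, -0.1081, 0.1724]
orientation: [-2.219, -2.218, 0.003]
force: [1.2, -0.1, -1.8]
opening: 0.0235
```

>>> drive_tool(steps=[{"jaw": 0, "tx": 0.09, "ty": 0.045, "tz": 0, "turn": 0}, {"jaw": 0, "tx": 0.18, "ty": 0.09, "tz": 0, "turn": 0}, {"jaw": 0, "tx": 0.27, "ty": 0.135, "tz": 0, "turn": 0}, {"jaw": 0, "tx": 0.36, "ty": 0.18, "tz": 0, "turn": 0}, {"jaw": 0, "tx": 0.45, "ty": 0.225, "tz": 0, "turn": 0}, {"jaw": 0, "tx": 0.54, "ty": 0.27, "tz": 0, "turn": 0}, {"jaw": 0, "tx": 0.61, "ty": 0.3, "tz": 0, "turn": 0}, {"jaw": 0, "tx": 0.642, "ty": 0.31, "tz": 0, "turn": 0}, {"jaw": 0, "tx": 0.642, "ty": 0.31, "tz": 0, "turn": 0}, {"jaw": 0, "tx": 0.642, "ty": 0.31, "tz": 0, "turn": 0}], force=25)

```text
t: 12.95
tool_pos: [0.6199, 0.0824, 0.1739]
orientation: [-2.221, -2.221, 0.003]
force: [0.7, -0.1, -0.7]
opening: 0.0233
```

```bash
python3 snap.py 7 scene side; python3 m.py side7.npz scene7.npz | grep blue; python3 w.py scene7.npz side7.npz
```

```text
12.95 [0.6199 0.0824 0.1739] [-2.2207 -2.2207  0.003 ] 0.02331673172064924 [ 0.7182 -0.0586 -0.6543]
 blue 137 [318.8759 192.5109] outer [ 0.441  -0.1001  0.0582] depthtop [ 0.4406 -0.1004  0.0573] zmax 0.07340688160526589
 blue 90 [244.6667 218.3667] outer [0.6205 0.0839 0.047 ] depthtop [0.6203 0.0831 0.0472] zmax 0.07409503900596186
 blue 152 [324.2105 208.1184] outer [0.6241 0.0828 0.047 ] depthtop [0.6241 0.0811 0.0468] zmax 0.07499228041390564
 blue 219 [227.8311 221.7854] outer [ 0.4433 -0.1003  0.0584] depthtop [ 0.4442 -0.1019  0.0569] zmax 0.0747383725574826
scene7.npz
539 [302.2857 158.7941] discz 0.0213 topz 0.0542 cont [0.4371 0.2818 0.0505] top [0.4556 0.2874 0.0557] slope deg [0.2104 0.6404]
1135 [249.5374 296.2009] discz 0.0802 topz 0.1156 cont [ 0.6277 -0.2652  0.0452] top [ 0.6283 -0.2675  0.1155] slope deg [-0.2918  0.1898]
side7.npz
353 [285.9575 145.289 ] discz 0.0797 topz 0.1136 cont [ 0.6238 -0.2629  0.0447] top [ 0.6204 -0.2615  0.1142] slope deg [-0.2502 -0.1246]
1556 [264.5103 298.5276] discz 0.0190 topz 0.0521 cont [0.4522 0.2955 0.0644] top [0.4508 0.2965 0.0542] slope deg [ 0.0662 -0.0874]
```

View pics/scene7.png

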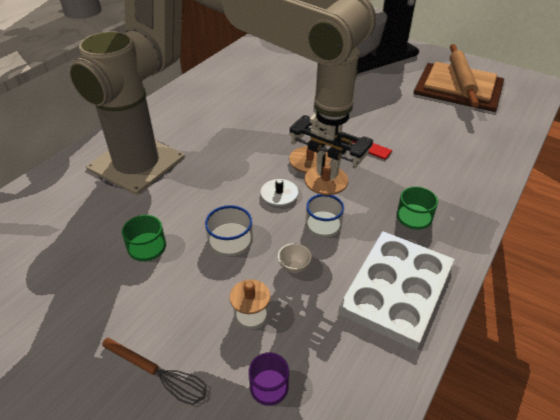

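The medium lid is level above the medium canister. I'll lower it and release.

>>> drive_tool(steps=[{"jaw": 0, "tx": 0.003, "ty": 0.004, "tz": 0.08, "turn": 0}, {"jaw": 0, "tx": 0.003, "ty": 0.004, "tz": 0.16, "turn": 0}, {"jaw": 0, "tx": 0.003, "ty": 0.004, "tz": 0.21, "turn": 0}, {"jaw": 0, "tx": 0.003, "ty": 0.004, "tz": 0.24, "turn": 0}, {"jaw": 0, "tx": 0.003, "ty": 0.004, "tz": 0.27, "turn": 0}, {"jaw": 0, "tx": 0.003, "ty": 0.004, "tz": 0.285, "turn": 0}, {"jaw": 0, "tx": 0.003, "ty": 0.004, "tz": 0.295, "turn": 0}, {"jaw": 0, "tx": 0.003, "ty": 0.004, "tz": 0.296, "turn": 0}, {"jaw": 0, "tx": 0.003, "ty": 0.004, "tz": 0.296, "turn": 0}], force=25)

```text
t: 13.95
tool_pos: [0.6223, 0.0841, 0.087]
orientation: [2.221, 2.221, 0.001]
force: [0.0, -0.9, -1.0]
opening: 0.0235
```

>>> drive_tool(steps=[{"jaw": 0, "tx": 0, "ty": 0, "tz": 0.005, "turn": 0}, {"jaw": 0, "tx": 0, "ty": 0, "tz": 0.005, "turn": 0}, {"jaw": 1, "tx": 0, "ty": 0, "tz": 0.005, "turn": 0}, {"jaw": 1, "tx": 0, "ty": 0, "tz": 0.005, "turn": 0}, {"jaw": 1, "tx": 0, "ty": 0, "tz": 0.005, "turn": 0}, {"jaw": 1, "tx": 0, "ty": 0, "tz": 0.005, "turn": 0}, {"jaw": 1, "tx": 0, "ty": 0, "tz": -0.1, "turn": 0}, {"jaw": 1, "tx": 0, "ty": 0, "tz": -0.2, "turn": 0}, {"jaw": 1, "tx": 0, "ty": 0, "tz": -0.3, "turn": 0}, {"jaw": 0.6, "tx": 0.1, "ty": -0.08, "tz": -0.3, "turn": 0}, {"jaw": 0.6, "tx": 0.2, "ty": -0.16, "tz": -0.3, "turn": 0}, {"jaw": 0.6, "tx": 0.3, "ty": -0.24, "tz": -0.3, "turn": 0}], force=25)

```text
t: 15.15
tool_pos: [0.5493, 0.1747, 0.1766]
orientation: [2.222, 2.22, 0.001]
force: [-0.1, 0.8, 0.4]
opening: 0.0599
```

>>> drive_tool(steps=[{"jaw": 0.6, "tx": 0.1, "ty": -0.08, "tz": 0, "turn": 0}, {"jaw": 0.6, "tx": 0.2, "ty": -0.16, "tz": 0, "turn": 0}, {"jaw": 0.6, "tx": 0.3, "ty": -0.24, "tz": 0, "turn": 0}, {"jaw": 0.6, "tx": 0.407, "ty": -0.327, "tz": 0.05, "turn": 0}, {"jaw": 0.6, "tx": 0.407, "ty": -0.327, "tz": 0.15, "turn": 0}, {"jaw": 0.6, "tx": 0.407, "ty": -0.327, "tz": 0.25, "turn": 0}, {"jaw": 0.6, "tx": 0.407, "ty": -0.327, "tz": 0.3, "turn": 0}, {"jaw": 0.6, "tx": 0.407, "ty": -0.327, "tz": 0.3, "turn": 0}, {"jaw": 0.6, "tx": 0.407, "ty": -0.327, "tz": 0.3, "turn": 0}], force=25)

```text
t: 16.05
tool_pos: [0.4523, 0.2961, 0.0871]
orientation: [2.222, 2.221, 0.001]
force: [0.0, 0.6, 0.4]
opening: 0.0555
```

```bash
python3 snap.py 8 wrist scene side;python3 w.py wrist8.npz scene8.npz side8.npz; python3 m.py side8.npz scene8.npz | grep blue
```

```text
16.05 [0.4523 0.2961 0.0871] [2.222  2.2207 0.0006] 0.05550526639795115 [0.0303 0.6233 0.4302]
wrist8.npz
19464 [280.3661 206.4759] discz 0.0173 topz 0.0528 cont [0.4518 0.2998 0.0614] top [0.4513 0.2983 0.0579] slope deg [-0.0741  0.0072]
scene8.npz
923 [309.4865 159.1105] discz 0.0211 topz 0.0527 cont [0.4569 0.293  0.0661] top [0.4568 0.291  0.0545] slope deg [0.0549 0.2299]
997 [325.0441 204.5557] discz 0.0807 topz 0.1144 cont [0.6246 0.0818 0.0553] top [0.626  0.0784 0.115 ] slope deg [-0.23    0.2828]
1149 [249.4735 296.2341] discz 0.0801 topz 0.1154 cont [ 0.6276 -0.2652  0.0453] top [ 0.6281 -0.2673  0.1154] slope deg [-0.0687  0.4079]
side8.npz
370 [235.2838 214.5595] discz 0.0790 topz 0.0832 cont [0.6331 0.097  0.0412] top [0.6388 0.0998 0.0808] slope deg [ 0.0322 -0.2247]
1488 [263.9933 299.2043] discz 0.0191 topz 0.0536 cont [0.4524 0.297  0.0637] top [0.4522 0.2962 0.0637] slope deg [-0.075  -0.1339]
 blue 226 [445.4336  72.6106] outer [ 0.3156 -1.0076  0.153 ] depthtop [ 0.1541 -0.9984  0.0583] zmax 0.14590487016325532
 blue 201 [227.4627 220.8458] outer [ 0.4432 -0.1003  0.0583] depthtop [ 0.4445 -0.1022  0.0569] zmax 0.07385454633361677
```

View pics/wrist8.png

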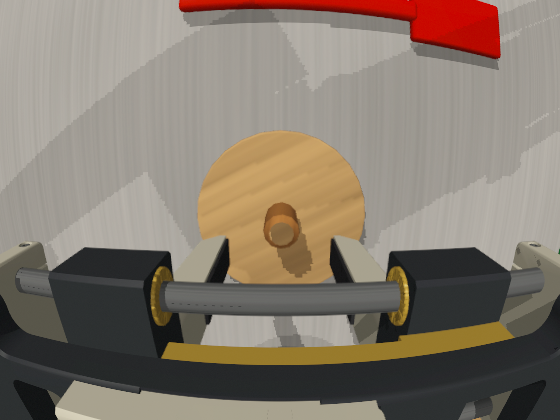

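View pics/scene8.png

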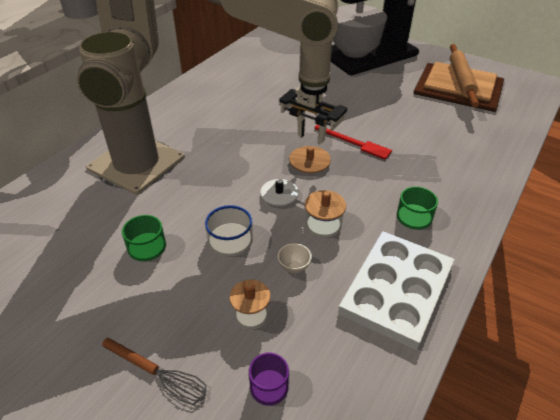

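The medium lid is seated (disc about 0.079, level). The large knob at (282,228) is centred between the fingers, so I'll grip it.

>>> drive_tool(steps=[{"jaw": 0.6, "tx": 0, "ty": 0, "tz": 0.1, "turn": 0}, {"jaw": 0.6, "tx": 0, "ty": 0, "tz": 0.18, "turn": 0}, {"jaw": 0.6, "tx": 0, "ty": 0, "tz": 0.205, "turn": 0}, {"jaw": 0.6, "tx": 0, "ty": 0, "tz": 0.205, "turn": 0}, {"jaw": 0, "tx": 0, "ty": 0, "tz": 0.205, "turn": 0}, {"jaw": 0, "tx": 0, "ty": 0, "tz": 0.205, "turn": 0}, {"jaw": 0, "tx": 0, "ty": 0, "tz": 0.205, "turn": 0}, {"jaw": 0, "tx": 0, "ty": 0, "tz": 0.205, "turn": 0}, {"jaw": 0, "tx": 0, "ty": 0, "tz": 0.205, "turn": 0}, {"jaw": 0, "tx": 0, "ty": 0, "tz": 0.205, "turn": 0}, {"jaw": 0, "tx": 0, "ty": 0, "tz": 0.205, "turn": 0}, {"jaw": 0, "tx": 0, "ty": 0, "tz": 0.205, "turn": 0}], force=30)

```text
t: 17.4
tool_pos: [0.4524, 0.2964, 0.0255]
orientation: [2.221, 2.221, 0.002]
force: [0.4, -0.8, 6.2]
opening: 0.0235
```

>>> drive_tool(steps=[{"jaw": 0, "tx": 0, "ty": 0, "tz": 0, "turn": 0}, {"jaw": 0, "tx": 0, "ty": 0, "tz": 0, "turn": 0}, {"jaw": 0, "tx": 0, "ty": 0, "tz": 0, "turn": 0}, {"jaw": 0, "tx": 0, "ty": 0, "tz": -0.05, "turn": 0}, {"jaw": 0, "tx": 0, "ty": 0, "tz": -0.15, "turn": 0}, {"jaw": 0, "tx": 0, "ty": 0, "tz": -0.25, "turn": 0}, {"jaw": 0, "tx": 0, "ty": 0, "tz": -0.35, "turn": 0}, {"jaw": 0, "tx": 0, "ty": 0, "tz": -0.45, "turn": 0}, {"jaw": 0, "tx": 0, "ty": 0, "tz": -0.5, "turn": 0}, {"jaw": 0, "tx": 0, "ty": 0, "tz": -0.5, "turn": 0}, {"jaw": 0, "tx": 0, "ty": 0, "tz": -0.5, "turn": 0}], force=30)

```text
t: 18.5
tool_pos: [0.4513, 0.2959, 0.1738]
orientation: [-2.221, -2.221, 0.002]
force: [-0.5, -0.0, -1.5]
opening: 0.0236
```

>>> drive_tool(steps=[{"jaw": 0, "tx": -0.05, "ty": 0, "tz": 0, "turn": 0}, {"jaw": 0, "tx": -0.14, "ty": 0, "tz": 0, "turn": 0}, {"jaw": 0, "tx": -0.23, "ty": 0, "tz": 0, "turn": 0}, {"jaw": 0, "tx": -0.32, "ty": 0, "tz": 0, "turn": 0}, {"jaw": 0, "tx": -0.41, "ty": 0, "tz": 0, "turn": 0}, {"jaw": 0, "tx": -0.5, "ty": -0.01, "tz": 0, "turn": 0}, {"jaw": 0, "tx": -0.6, "ty": -0.02, "tz": 0, "turn": 0}, {"jaw": 0, "tx": -0.7, "ty": -0.032, "tz": 0, "turn": 0}], force=30)

```text
t: 19.3
tool_pos: [0.4405, 0.0842, 0.1728]
orientation: [-2.22, -2.22, 0.004]
force: [0.2, -0.3, -1.3]
opening: 0.0232
```

>>> drive_tool(steps=[{"jaw": 0, "tx": -0.1, "ty": 0, "tz": 0, "turn": 0}, {"jaw": 0, "tx": -0.2, "ty": 0, "tz": 0, "turn": 0}, {"jaw": 0, "tx": -0.3, "ty": 0, "tz": 0, "turn": 0}, {"jaw": 0, "tx": -0.4, "ty": 0, "tz": 0, "turn": 0}, {"jaw": 0, "tx": -0.5, "ty": 0, "tz": 0, "turn": 0}, {"jaw": 0, "tx": -0.58, "ty": 0, "tz": 0, "turn": 0}, {"jaw": 0, "tx": -0.621, "ty": 0, "tz": 0, "turn": 0}, {"jaw": 0, "tx": -0.621, "ty": 0, "tz": 0, "turn": 0}, {"jaw": 0, "tx": -0.621, "ty": 0, "tz": 0, "turn": 0}], force=30)

```text
t: 20.2
tool_pos: [0.4416, -0.0997, 0.174]
orientation: [-2.221, -2.219, 0.001]
force: [-0.4, 0.0, -0.7]
opening: 0.0232
```

```bash
python3 snap.py 9 scene side;python3 w.py scene9.npz side9.npz; python3 m.py side9.npz scene9.npz | grep blue
```

```text
20.2 [ 0.4416 -0.0997  0.174 ] [-2.221  -2.2195  0.0005] 0.02322921765676752 [-0.3611  0.0461 -0.6693]
scene9.npz
995 [325.1618 204.5136] discz 0.0809 topz 0.1141 cont [0.6249 0.0819 0.0553] top [0.6256 0.0787 0.1146] slope deg [-0.1185  0.339 ]
1138 [249.3805 296.2188] discz 0.0801 topz 0.1161 cont [ 0.6274 -0.2653  0.0452] top [ 0.6283 -0.2677  0.1157] slope deg [-0.2143  0.4983]
side9.npz
320 [285.1313 145.6937] discz 0.0801 topz 0.1146 cont [ 0.6245 -0.2609  0.0438] top [ 0.6201 -0.2612  0.1146] slope deg [ 0.6171 -0.1439]
798 [243.2331 212.6303] discz 0.0793 topz 0.1132 cont [0.6204 0.0835 0.0548] top [0.6185 0.0857 0.1148] slope deg [-0.2061 -0.3569]
 blue 92 [318.2391 197.5217] outer [ 0.4411 -0.0995  0.0569] depthtop [ 0.4406 -0.0995  0.0571] zmax 0.07418316026329044
 blue 139 [228.0288 226.9784] outer [ 0.4438 -0.101   0.0569] depthtop [ 0.4446 -0.1022  0.057 ] zmax 0.07390550443333424
```

View pics/side9.png

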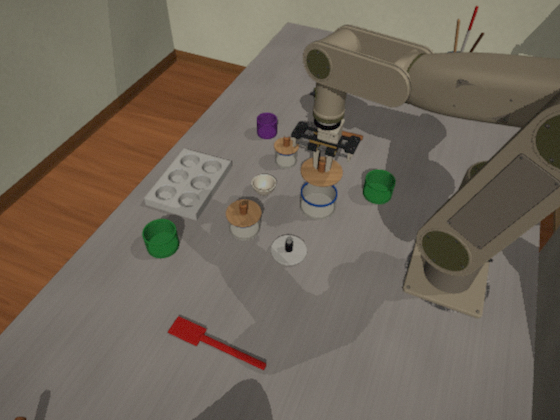

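The large lid is level above its canister at (318,197) and aligned. I'll lower it.

>>> drive_tool(steps=[{"jaw": 0, "tx": 0, "ty": 0, "tz": 0.08, "turn": 0}, {"jaw": 0, "tx": 0, "ty": 0, "tz": 0.16, "turn": 0}, {"jaw": 0, "tx": 0, "ty": 0, "tz": 0.21, "turn": 0}, {"jaw": 0, "tx": 0, "ty": 0, "tz": 0.24, "turn": 0}, {"jaw": 0, "tx": 0, "ty": 0, "tz": 0.27, "turn": 0}, {"jaw": 0, "tx": 0, "ty": 0, "tz": 0.285, "turn": 0}, {"jaw": 0, "tx": 0, "ty": 0, "tz": 0.295, "turn": 0}, {"jaw": 0, "tx": 0, "ty": 0, "tz": 0.296, "turn": 0}, {"jaw": 0, "tx": 0, "ty": 0, "tz": 0.296, "turn": 0}], force=30)

```text
t: 21.2
tool_pos: [0.4425, -0.1003, 0.0865]
orientation: [2.221, 2.221, 0.001]
force: [1.0, -0.2, -1.4]
opening: 0.0233
```

>>> drive_tool(steps=[{"jaw": 0, "tx": 0, "ty": 0, "tz": 0.004, "turn": 0}, {"jaw": 0, "tx": 0, "ty": 0, "tz": 0.004, "turn": 0}, {"jaw": 1, "tx": 0, "ty": 0, "tz": 0.004, "turn": 0}, {"jaw": 1, "tx": 0, "ty": 0, "tz": 0.004, "turn": 0}, {"jaw": 1, "tx": 0, "ty": 0, "tz": 0.004, "turn": 0}, {"jaw": 1, "tx": 0, "ty": 0, "tz": 0.004, "turn": 0}, {"jaw": 1, "tx": 0, "ty": 0, "tz": -0.1, "turn": 0}, {"jaw": 1, "tx": 0, "ty": 0, "tz": -0.2, "turn": 0}, {"jaw": 1, "tx": 0, "ty": 0, "tz": -0.35, "turn": 0}, {"jaw": 1, "tx": 0, "ty": 0.1, "tz": -0.5, "turn": 0}, {"jaw": 1, "tx": 0, "ty": 0.2, "tz": -0.5, "turn": 0}, {"jaw": 1, "tx": 0, "ty": 0.2, "tz": -0.5, "turn": 0}], force=30)

```text
t: 22.4
tool_pos: [0.5054, -0.1004, 0.2374]
orientation: [2.219, 2.22, 0.003]
force: [-0.2, 0.0, -0.3]
opening: 0.0922
```

```bash
python3 snap.py 10 scene side wrist;python3 w.py scene10.npz side10.npz wrist10.npz
```

```text
22.4 [ 0.5054 -0.1004  0.2374] [2.219 2.22  0.003] 0.09220363395409781 [-0.1513  0.0449 -0.347 ]
scene10.npz
1000 [325.072 204.52 ] discz 0.0807 topz 0.1145 cont [0.6246 0.0819 0.0553] top [0.6262 0.0788 0.1157] slope deg [-0.2435  0.2797]
1517 [228.0837 220.0521] discz 0.0803 topz 0.1122 cont [ 0.4452 -0.1016  0.065 ] top [ 0.4468 -0.1047  0.1143] slope deg [-0.199   0.1723]
1130 [249.4389 296.2708] discz 0.0802 topz 0.1162 cont [ 0.6277 -0.2654  0.0451] top [ 0.6286 -0.267   0.1161] slope deg [-0.3214  0.1317]
side10.npz
308 [285.7305 146.0617] discz 0.0799 topz 0.0917 cont [ 0.6232 -0.2603  0.0434] top [ 0.6276 -0.2581  0.098 ] slope deg [ 0.0919 -0.3118]
960 [318.5115 190.6625] discz 0.0795 topz 0.1107 cont [ 0.4418 -0.0999  0.0648] top [ 0.4391 -0.0974  0.1132] slope deg [0.0373 0.0701]
799 [243.2766 212.6183] discz 0.0793 topz 0.1128 cont [0.6204 0.0834 0.0548] top [0.6182 0.0853 0.1137] slope deg [ 0.0754 -0.1412]
wrist10.npz
5884 [393.6997  32.2476] discz 0.0774 topz 0.1128 cont [0.6202 0.0762 0.0503] top [0.6175 0.0803 0.1127] slope deg [0.0193 0.2876]
11524 [224.1275 191.0726] discz 0.0774 topz 0.1116 cont [ 0.4416 -0.1004  0.0638] top [ 0.4427 -0.099   0.113 ] slope deg [-0.0732 -0.0079]
1549 [371.1117 328.705 ] discz 0.0774 topz 0.1134 cont [ 0.6132 -0.2706  0.0311] top [ 0.6221 -0.2574  0.1124] slope deg [0.5303 0.6615]
```

View pics/scene10.png

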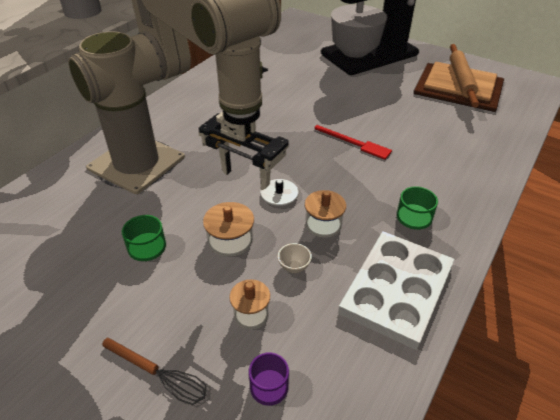

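View pics/side10.png

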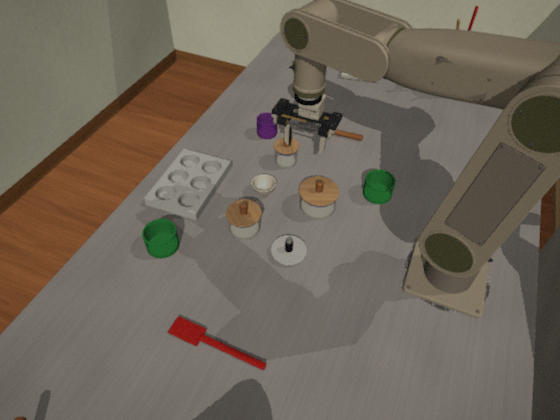

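All three lids are level with disc tops at about 0.078, which is fully seated. The gripper is clear and the other objects look unmoved, so I'll hand in.

```bash
python3 -c "
from plant import robot
print(robot.close_job())"
```

```text
the job is handed in; nothing more can be done
None
```

All three wooden lids are on the canisters of their own size, knob up and released. I handed the job in after about 22.6 s; close_job reports no verdict.

**Seating:** In the last pictures the wrist camera put every disc top at about 0.077 m. The scene and side cameras, which also read about 2 mm high on the counter lids, said 0.079–0.081 m. Fully seated is 0.078 m. Fitted tilt was under 0.4° in every view, apart from a wrist reading of the small lid of under 1°; that lid was partly hidden at the edge of that picture.

**Centring:** Each lid is within about 2–3 mm of where its canister's centre was measured. The cameras themselves disagree by about 2–3 mm (the scene camera reads that much high in x). The canisters showed no visible shift.

**Other objects:** The metal lid, bowl, spatula, whisk and the green and purple pots look unmoved. I judged that by eye and did not measure them. Wrist force at the end of each move stayed below about 7 N.

One early move call was refused for missing keys; it moved nothing.

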